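Screw home the loose eye on a shelf rail with a turning bar

TASK

One screw eye (the closed ring) on the wooden rail is not screwed in fully: pick up the wooden-handled turning bar, slide its steel rod through the ring and swing the bar clockwise, seen from above, until the eye is home against its stop. Then draw the bar out, without turning the eye back, and lay it down on the bench top, off the rail, without dropping it. The open cup hooks on the same rail are already tight.

Things in the scene. Friction and masses are not known exactly. Their poses are not given: they have to be found in the camera images.
- eye_loop (a point): Centre of the loose steel screw eye's ring, on the screw's axis; x runs along the hole (level), z up. Hole 26 mm, ring 38 mm outside, 16 mm long along the hole; centre 66 mm above the bench. Rail: board 110 x 460 x 20 mm, flat on the bench, length about along y. On it, at 150 mm spacing, also two open cup hooks of the same height; the eye may be in any of the three places.
- eye (a joint): Angle of the eye, rad: 0 = home, a hard stop, hole square across the rail within 9 degrees; + = unscrewed (counter-clockwise from above). Starts 0.7 to 1.1. Friction 0.12 N m, no spring, does not sink. The rod is loose in the ring: it must point up to about 35 degrees clockwise of the hole before the ring turns with it, and keeps that lead up to the stop.
- bar_grip (a point): Centre of the turning bar's wooden handle: block 80 long, 24 wide, 34 high (mm), lying on the bench, centre 17 mm above it. x points along it to the rod, z up. From its +x end a round 12 mm steel rod, 110 mm long, on the centre line (first 6 mm a 16 mm collar). 0.15 kg. Starts nearer the robot than the rail, rod pointing to +y within 25 degrees.
- bar_tip (a point): Free end of the bar's steel rod, on its centre line, 150 mm from the handle's centre.
Not all that is in view belongs to the job. Leave any pink or red look-alike of the part that bears bar_grip alone.

How it is judged:
On the way, in this order (a step that is already met when the one before it is completed fails the run):
1. the rod's end is through the ring, handle on the other side (((x of bar_tip in the frame of eye_loop above 0.008 m and x of bar_grip in the frame of eye_loop below -0.02 m) or (x of bar_tip in the frame of eye_loop below -0.008 m and x of bar_grip in the frame of eye_loop above 0.02 m)) and y of bar_tip in the frame of eye_loop between -0.035 and 0.035 m and z of bar_tip in the frame of eye_loop between -0.02 and 0.02 m and distance between bar_tip and eye_loop below 0.07 m), for 0.02 s.
2. the eye is turned home (within 0.2 rad of its stop) with the rod still through it (value of joint eye below 0.2 rad and ((x of bar_tip in the frame of eye_loop above 0.008 m and x of bar_grip in the frame of eye_loop below -0.02 m) or (x of bar_tip in the frame of eye_loop below -0.008 m and x of bar_grip in the frame of eye_loop above 0.02 m)) and distance between bar_tip and eye_loop below 0.115 m), for 0.05 s.
3. the bar is out of the ring and brought down to the bench top in the gripper (height (world z) of bar_grip below 0.03 m and height (world z) of bar_tip below 0.035 m and distance between the grasp point and bar_grip below 0.065 m and distance between bar_tip and eye_loop above 0.05 m), for 0.05 s.
At the end, for the whole second after the job is handed in: The screw eye is within 0.2 rad (11 degrees) of its home stop, and the bar lies released on the bench top, off the rail (handle centre lower than 30 mm, rod end lower than 35 mm), the rod out of the ring and its end over 50 mm from the ring's centre (value of joint eye below 0.2 rad and height (world z) of bar_grip below 0.03 m and height (world z) of bar_tip below 0.035 m and distance between bar_tip and eye_loop above 0.05 m); the robot touches nothing.
It also fails if it takes over 64 s, if anything falls off the work surface, if the arm or the gripper's body presses on something with over 40 N, if the wrist force passes 120 N, or if a joint passes its speed limit or range.

ROBOT

A 6-joint arm with a two-finger parallel gripper is mounted at the origin on the work surface. World frame = base frame: x ahead of the robot, y to its left, z up, the work surface at z = 0. Lengths are in m, angles in rad, forces in N, time in s.
With the tool pointing down it reaches from about 0.35 to 0.95 m from the base axis. Payload 17.4 kg.
Tool frame: the origin (TCP) lies between the finger pads; the fingertips stand 19 mm ahead of it and the grasp point (between the pads) is the TCP; x points along the fingers, y is the direction in which the jaws open and shut, and the axes are right-handed (so a half turn about x gives the same grasp; the last joint's range is limited). The gripper opens to 93 mm and grips with 3 to 60 N. Pads are 15 mm wide; open, the fingers measure 128 mm over their backs; the gripper's body (75 mm by 188 mm) begins 65 mm behind the grasp point.
Start: joints at [1.214, 0.116, 1.442, -0, 1.584, -0.038], TCP at [0.212, 0.641, 0.238] pointing down, gripper open.
Joint ranges: [-2.83, 2.83], [-0.83, 2.19], [0.07, 2.5], [-1.14, 4.28], [0.01, 3], [-2.97, 2.97]. Speed limits (rad/s): [1.89, 1.89, 2.22, 3.14, 3.14, 3.14].

INTERFACE

Orientations are given as a rotation vector (axis times angle).
In Python, from cell import bot, vision gives the robot as it stands.
- The arm moves only by the tool step_arm, never from a script. Its argument "deltas" is a list of rows, each an object of numbers: "gripper": the opening, from 0 (shut) to 1 (fully open); "tx", "ty", "tz": the shift along the world's x, y, z in m; "rx", "ry", "rz": the turn, a rotation vector about the world's x, y, z in rad. A call has exactly 8 rows; each row shifts and turns the commanded pose from where the row before left it; what a row does not reach is not made up. A row lasts 1/12 s, in which the tool goes at most 41.7 mm and 7.16 degrees, less where a joint would pass 70% of its speed; a pose out of reach is approached as far as the arm can. A call is refused whole if a number of a shift passes 0.0417 or a number of a turn 0.125, either way. A call with a gripper value outside its range is refused whole. The fingers move at their own pace and stop on an object; "squeeze" is the grip in N (left out, the last holds). Time passes only in rows, so rows that do not move let the fingers close, or fill a call up. It gives the time, the measured TCP pose, the force and the opening at its end, in the units of the state.
- bot.observe(): the state, without advancing time (a new reading comes with each control period).
- vision.get_image(name): name is "scene" or "top" or "wrist"; returns (picture, depth): 480x640x3 uint8, red, green, blue; 480x640 float32, m along the optical axis (not along the pixel's ray), 0 where there is no reading.
- vision.camera_info(name): a dict with "K" (3x3 intrinsics, pixels), "pose" (4x4, takes a point from camera to world coordinates); the wrist camera has in their place "hand_eye" (4x4, takes a point from camera to tool coordinates, whose origin is the TCP and whose axes are the tool frame's). Camera axes: x right, y down, z forward; pixel columns grow to the right and rows downward; lengths in m; the calibration is good to about 2 mm. The wrist camera is an equidistant fisheye: a pixel r from the principal point sees the ray r / f radians off the axis. A picture is of the moment at which its call begins: read the wrist's pose just before it. camera_info takes no time and is no camera call.
- bot.hand_in(): hands the job in, once; it reports no verdict.
The state is a dict: "time": time; "q": joint angles; "qd": joint speeds; "joint_efforts": joint torques, N m; "ee_pos": TCP position; "tcp_rot": TCP orientation; "wrist_force": force on the tool from outside, world axes, zero at the start; "moment": the same for the moment, N m; "finger_gap": finger opening in m.
Only numpy, scipy, OpenCV 4.12 (cv2) and the standard library are available. Lean on these libraries where they do the work, as an engineer would, in place of code of your own. Each camera call takes 0.05 s, during which the arm holds its last target.

## Working session

There is one attempt and no reset: what is moved stays moved. The work goes in short steps, Python scripts to look and compute and a tool call to move; the robot and the scene stay as the last step left them, time stands still between calls to the robot, and variables do not carry over. Pictures are saved under pics/ and viewed, and the job is handed in when it is done.

Besides the shell and the picture viewer there is one more tool, called by a JSON object that holds its "method" and its "body", one argument or row to a line. step_arm: Moves the arm, as the interface text tells. Its arguments: {"type":"object","properties":{"deltas":{"type":"array"},"squeeze":{"type":"number"}},"required":["deltas"]}

```bash
ls; mkdir -p pics
python3 - <<'E'
from cell import bot, vision
import cv2
s=bot.observe(); print(s)
for n in ["scene","top"]:
    im,d=vision.get_image(n); i=vision.camera_info(n); print(n,i)
    cv2.imwrite(f"pics/{n}0.png",im[:,:,::-1]); 
    import numpy as np; np.savez(f"{n}0.npz",im=im,d=d,K=i["K"],pose=i["pose"])
print(vision.camera_info("wrist"))
E
```

```text
pics
{'time': 0.0, 'q': array([ 1.21419773e+00,  1.16438403e-01,  1.44225910e+00,  6.38030275e-06,
        1.58398901e+00, -3.78205998e-02]), 'qd': array([-0.00011599, -0.0021081 , -0.00030363,  0.00211066, -0.0003217 ,
       -0.00095135]), 'joint_efforts': array([-1.89176226e-04, -7.21312022e+01, -6.22599864e+01,  7.78867048e-02,
        2.41616933e-02, -1.85328054e-04]), 'ee_pos': array([0.21150546, 0.64081505, 0.23694108]), 'tcp_rot': array([ 0.24933906,  1.55650043, -0.25102792]), 'wrist_force': array([-8.48239179e-01, -3.13051865e-04, -1.41639485e-01]), 'moment': array([ 0.02611648, -0.01278667, -0.05347539]), 'finger_gap': 0.09273842057759032}
scene {'K': array([[511.29982679,   0.        , 321.42094409],
       [  0.        , 511.29982679, 244.16284081],
       [  0.        ,   0.        ,   1.        ]]), 'pose': array([[ 0.03463373,  0.53381583, -0.84489121,  1.17184681],
       [ 0.99935922, -0.02614231,  0.02444854, -0.0141424 ],
       [-0.00903639, -0.84519657, -0.53437918,  0.46018738],
       [ 0.        ,  0.        ,  0.        ,  1.        ]])}
top {'K': array([[54
[... 213 characters left out ...]

       [-0.99971057, -0.0239303 , -0.00247297,  0.02926369],
       [ 0.00559627, -0.13134572, -0.99132083,  0.96924735],
       [ 0.        ,  0.        ,  0.        ,  1.        ]])}
{'K': array([[371.64829954,   0.        , 319.20924965],
       [  0.        , 371.64829954, 245.5710708 ],
       [  0.        ,   0.        ,   1.        ]]), 'hand_eye': array([[ 9.91150944e-04, -2.53713091e-01,  9.67279011e-01,
        -1.46901309e-01],
       [ 9.99999497e-01,  4.01844937e-04, -9.19276769e-04,
         1.83844189e-03],
       [-1.55463623e-04,  9.67279435e-01,  2.53713361e-01,
        -7.07142560e-02],
       [ 0.00000000e+00,  0.00000000e+00,  0.00000000e+00,
         1.00000000e+00]])}
```

View pics/scene0.png

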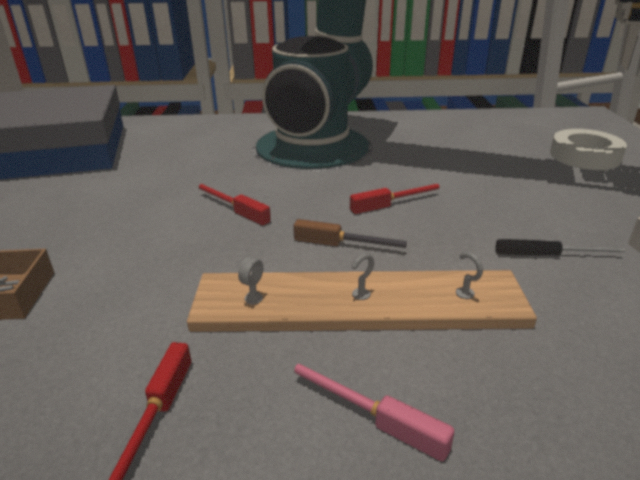

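View pics/top0.png

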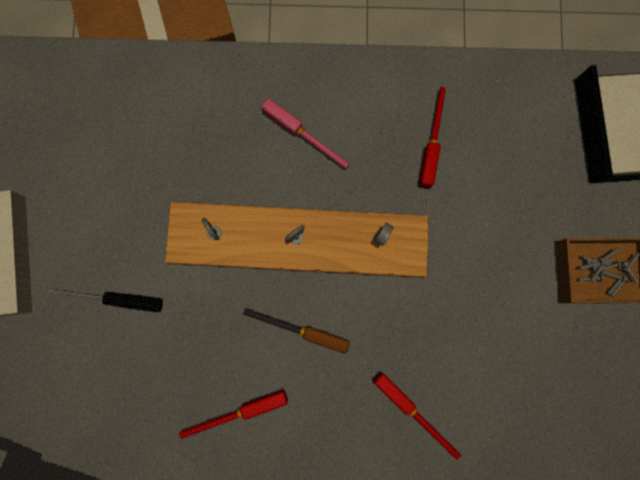

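Run:
```python
import cv2,numpy as np
t=cv2.imread("pics/top0.png"); s=cv2.imread("pics/scene0.png")
a=cv2.resize(t[200:370,230:430],None,fx=3,fy=3,interpolation=cv2.INTER_CUBIC)
b=cv2.resize(s[205:315,180:440],None,fx=3,fy=3,interpolation=cv2.INTER_CUBIC)
cv2.imwrite("pics/cropt.png",cv2.convertScaleAbs(a,alpha=1.5)); cv2.imwrite("pics/crops.png",cv2.convertScaleAbs(b,alpha=1.3))
```

```text
(no output)
```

View pics/cropt.png

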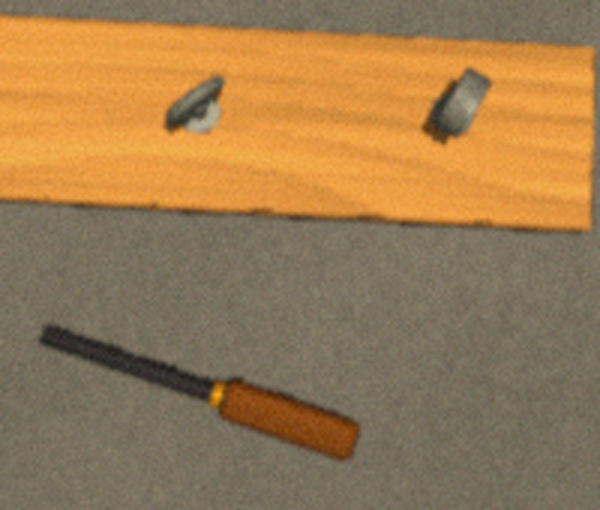

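View pics/crops.png

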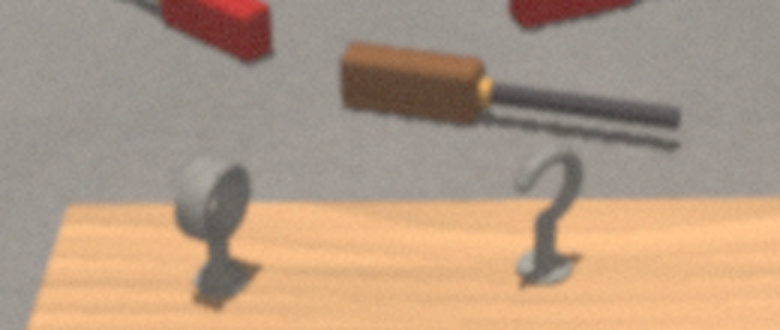

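```bash
cat > h.py <<'E'
import cv2,numpy as np
def ray(K,P,uv):
    d=np.linalg.inv(K)@np.array([uv[0],uv[1],1.0]); return P[:3,3],P[:3,:3]@d
def onplane(K,P,uv,z):
    o,d=ray(K,P,uv); return o+d*(z-o[2])/d[2]
def tri(a,b):
    (o1,d1),(o2,d2)=a,b; A=np.stack([d1,-d2],1); t=np.linalg.lstsq(A,o2-o1,rcond=None)[0]
    p,q=o1+d1*t[0],o2+d2*t[1]; return (p+q)/2,np.linalg.norm(p-q)
def load(n):
    z=np.load(n); return z["im"],z["d"],z["K"],z["pose"]
def big(m):
    n,l,st,c=cv2.connectedComponentsWithStats(m.astype(np.uint8)); i=1+np.argmax(st[1:,4]); return (l==i),c[i],st[i]
E
python3 - <<'E'
from h import *
im,d,K,P=load("top0.npz")
hsv=cv2.cvtColor(im,cv2.COLOR_RGB2HSV)
print("handle",hsv[340,325],"rail",hsv[255,300],"ring",hsv[232,386],"bench",hsv[300,380],"rod",hsv[321,270])
# handle
H,S,V=[hsv[...,i].astype(int) for i in range(3)]
m=(H>5)&(H<20)&(S>140)&(V<160); w=np.zeros_like(m); w[300:370,230:365]=1
hm,c,st=big(m&w); r=cv2.minAreaRect(np.argwhere(hm)[:,::-1].astype(np.float32)); print("handle px",c,st,r)
box=cv2.boxPoints(r); print([onplane(K,P,b,0.034)[:2].round(4) for b in box], "ctr",onplane(K,P,r[0],0.034))
# rod
g=cv2.GaussianBlur(im,(3,3),0).max(2).astype(int); w=np.zeros_like(m); w[300:345,235:303]=1
print("levels",g[300:330:3,270])
rm,c2,st2=big((g<62)&w); pts=np.argwhere(rm)[:,::-1].astype(np.float32); print("rod",c2,st2,cv2.minAreaRect(pts))
# rail
m=(H>8)&(H<25)&(S>120)&(V>110);w=np.zeros_like(m);w[190:290,150:440]=1
ra,c3,_=big(m&w); cnt=max(cv2.findContours(ra.astype(np.uint8),0,2)[0],key=cv2.contourArea)
r3=cv2.minAreaRect(cnt); print("rail",r3,[onplane(K,P,b,0.02)[:2].round(4) for b in cv2.boxPoints(r3)])
w=np.zeros_like(m); w[215:260,365:405]=1
gm,c4,st4=big((S<110)&w); r4=cv2.minAreaRect(np.argwhere(gm)[:,::-1].astype(np.float32)); print("ring",c4,st4,r4, onplane(K,P,r4[0],0.075))
print(d[225:248:2,372:400:2].round(3))
E
```

```text
handle [ 12 212  90] rail [ 16 184 150] ring [ 24  48 101] bench [21 53 82] rod [17 58 31]
handle px [324.61339422 338.97260274] [299 326  51  27 657] ((323.80511474609375, 338.5567932128906), (50.6851921081543, 13.92190933227539), 19.29004669189453)
[array([0.4384, 0.0486]), array([0.4606, 0.0413]), array([ 0.4345, -0.0404]), array([ 0.4124, -0.0329])] ctr [0.43643175 0.00407545 0.034     ]
levels [80 80 80 80 78 64 33 34 61 81]
rod [271.77642276 320.29674797] [243 308  59  26 492] ((271.736083984375, 320.1826171875), (59.74623107910156, 8.541916847229004), 19.29004669189453)
rail ((297.0178527832031, 238.57164001464844), (261.5379333496094, 61.0946159362793), 3.1108405590057373) [array([0.5613, 0.2844]), array([0.67 , 0.285]), array([ 0.6558, -0.1788]), array([ 0.5474, -0.1725])]
ring [383.06808511 234.2212766 ] [374 223  19  22 235] ((383.75006103515625, 234.25003051757812), (12.727920532226562, 21.920310974121094), 45.0) [ 0.61134734 -0.09090712  0.075     ]
[[0.963 0.96  0.964 0.964 0.962 0.962 0.897 0.902 0.901 0.903 0.911 0.959
  0.96  0.964]
 [0.96  0.961 0.96  0.962 0.964 0.
[... 244 characters left out ...]
58 0.958 0.925 0.893 0.895 0.894 0.893 0.891 0.896 0.958 0.961
  0.957 0.958]
 [0.959 0.956 0.95  0.895 0.898 0.894 0.894 0.892 0.895 0.957 0.96  0.959
  0.959 0.958]
 [0.96  0.956 0.902 0.898 0.896 0.894 0.896 0.894 0.96  0.957 0.956 0.958
  0.963 0.96 ]
 [0.958 0.957 0.903 0.901 0.902 0.899 0.896 0.894 0.957 0.96  0.957 0.96
  0.955 0.958]
 [0.959 0.955 0.908 0.904 0.903 0.899 0.896 0.958 0.954 0.956 0.956 0.957
  0.957 0.959]
 [0.955 0.96  0.956 0.953 0.902 0.904 0.954 0.957 0.954 0.956 0.959 0.958
  0.957 0.956]
 [0.956 0.958 0.955 0.954 0.956 0.956 0.957 0.957 0.957 0.955 0.957 0.958
  0.958 0.959]
 [0.958 0.957 0.954 0.955 0.952 0.956 0.955 0.956 0.954 0.956 0.956 0.957
  0.956 0.952]]
```

Run:
```python
from h import *
def cloud(n,win):
    im,d,K,P=load(n); v,u=np.mgrid[win[0]:win[1],win[2]:win[3]]; z=d[v,u].ravel()
    uv=np.stack([u.ravel(),v.ravel(),np.ones(u.size)]); c=np.linalg.inv(K)@uv*z
    return (P[:3,:3]@c).T+P[:3,3]
for n,w in [("top0.npz",(215,255,365,405)),("scene0.npz",(250,300,230,275))]:
    p=cloud(n,w); q=p[(p[:,2]>0.05)&(p[:,2]<0.1)&(abs(p[:,0]-.61)<.04)&(abs(p[:,1]+.09)<.04)]
    b=p[(p[:,2]<.03)]
    print(n,len(q),"mean",q.mean(0),"zmax",np.percentile(q[:,2],98),"rail z",np.median(b[:,2]))
    r=cv2.minAreaRect((q[:,:2]*1000).astype(np.float32)); print(r)
    e,V=np.linalg.eigh(np.cov(q[:,:2].T)); print("long axis yaw",np.degrees(np.arctan2(V[1,1],V[0,1]))%180)
    np.save(n[:3]+"ring.npy",q)
# handle cloud
p=cloud("top0.npz",(300,370,230,365)); q=p[p[:,2]>.026]; print("handle",len(q),q.mean(0),cv2.minAreaRect((q[:,:2]*1000).astype(np.float32)))
q=p[(p[:,2]>.012)];print("bar",cv2.minAreaRect((q[:,:2]*1000).astype(np.float32)))
```

```text
top0.npz 224 mean [ 0.61239899 -0.09034453  0.08052274] zmax 0.08770303434973842 rail z 0.021343633827656028
((614.1854248046875, -91.82562255859375), (15.948038101196289, 37.907493591308594), 59.49531173706055)
long axis yaw 149.81490236785842
scene0.npz 587 mean [ 0.61689158 -0.09229213  0.06940658] zmax 0.08542553504834566 rail z 0.019217743260017156
((613.4230346679688, -91.84808349609375), (17.118207931518555, 40.39799880981445), 57.33244705200195)
long axis yaw 145.49008188775278
handle 735 [0.43885716 0.00543716 0.0837832 ] ((462.000244140625, 48.33614730834961), (189.22007751464844, 42.20485305786133), 67.46758270263672)
bar ((461.6619873046875, 48.88677215576172), (189.38311767578125, 42.45143508911133), 69.28518676757812)
```

Run:
```python
from h import *
im,d,K,P=load("top0.npz")
v,u=np.mgrid[300:370,235:365]; z=d[v,u].ravel(); uv=np.stack([u.ravel(),v.ravel(),np.ones(u.size)])
p=(P[:3,:3]@(np.linalg.inv(K)@uv*z)).T+P[:3,3]
p=p[z>0]
print(np.percentile(p[:,2],[1,5,25,50,75,95,99]))
q=p[(p[:,2]>.026)&(p[:,2]<.045)]; print(len(q),np.median(q[:,2]))
print(cv2.minAreaRect((q[:,:2]*1000).astype(np.float32)))
im,d,K,P=load("scene0.npz")
v,u=np.mgrid[205:260,285:410]; z=d[v,u].ravel(); uv=np.stack([u.ravel(),v.ravel(),np.ones(u.size)])
p=(P[:3,:3]@(np.linalg.inv(K)@uv*z)).T+P[:3,3]
p=p[z>0]
q=p[(p[:,2]>.008)&(p[:,2]<.045)]
big_=q[(q[:,1]<.05)]; print("scene",len(q),np.percentile(q[:,2],[5,50,95]),cv2.minAreaRect((q[:,:2]*1000).astype(np.float32)))
q=q[q[:,2]>.028]; print(cv2.minAreaRect((q[:,:2]*1000).astype(np.float32)))
```

```text
[-0.00247031 -0.00130565  0.00036435  0.0016099   0.00309699  0.03382469
  0.03667405]
696 0.034547123325876505
((451.8366394042969, 52.63079833984375), (189.3001708984375, 23.82495880126953), 72.62268829345703)
scene 1561 [0.00977236 0.02152327 0.03439129] ((410.98394775390625, 48.838687896728516), (160.5179901123047, 179.91070556640625), 3.2326719760894775)
((435.7658386230469, -0.31878662109375), (79.22314453125, 24.876651763916016), 73.12663269042969)
```

Run:
```python
import numpy as np
from scipy.spatial.transform import Rotation as R
from cell import bot
s=bot.observe(); M=R.from_rotvec(s["tcp_rot"]).as_matrix(); print(M.round(3), s["ee_pos"], s["time"])
print("jaw yaw",np.degrees(np.arctan2(M[1,1],M[0,1])),"tool z yaw",np.degrees(np.arctan2(M[1,2],M[0,2])))
```

```text
[[-0.     0.313  0.95 ]
 [-0.001  0.95  -0.313]
 [-1.    -0.001 -0.   ]] [0.21152024 0.64083326 0.23698821] 0.1
jaw yaw 71.73489504443168 tool z yaw -18.26510688809035
```

{"method": "step_arm", "body": {
  "deltas": [
    {"tx":0.0112,"ty":-0.032,"rz":-0.0775,"gripper":0.7},
    {"tx":0.0112,"ty":-0.032,"rz":-0.0775},
    {"tx":0.0112,"ty":-0.032,"rz":-0.0775},
    {"tx":0.0112,"ty":-0.032,"rz":-0.0775},
    {"tx":0.0112,"ty":-0.032,"rz":-0.0775},
    {"tx":0.0112,"ty":-0.032,"rz":-0.0775},
    {"tx":0.0112,"ty":-0.032,"rz":-0.0775},
    {"tx":0.0112,"ty":-0.032,"rz":-0.0775}
  ]
}}

```text
$.deltas[0]: bad value
```

{"method": "step_arm", "body": {
  "deltas": [
    {"tx":0.0112,"ty":-0.032,"rz":-0.0775},
    {"tx":0.0112,"ty":-0.032,"rz":-0.0775},
    {"tx":0.0112,"ty":-0.032,"rz":-0.0775},
    {"tx":0.0112,"ty":-0.032,"rz":-0.0775},
    {"tx":0.0112,"ty":-0.032,"rz":-0.0775},
    {"tx":0.0112,"ty":-0.032,"rz":-0.0775},
    {"tx":0.0112,"ty":-0.032,"rz":-0.0775},
    {"tx":0.0112,"ty":-0.032,"rz":-0.0775}
  ]
}}

```text
$.deltas[0]: bad value
```

{"method": "step_arm", "body": {
  "deltas": [
    {"tx":0.0112,"ty":-0.032,"rz":-0.0775},
    {"tx":0.0112,"ty":-0.032,"rz":-0.0775},
    {"tx":0.0112,"ty":-0.032,"rz":-0.0775},
    {"tx":0.0112,"ty":-0.032,"rz":-0.0775},
    {"tz":-0.03},
    {"tz":-0.03},
    {},
    {}
  ]
}}

```text
$.deltas[0]: bad value
```

Run:
```python
import numpy as np,cv2
from scipy.spatial.transform import Rotation as R
from cell import bot,vision
s=bot.observe(); M=R.from_rotvec(s["tcp_rot"]).as_matrix(); print(M.round(3), s["ee_pos"], s["time"],s["q"])
print("jaw yaw",np.degrees(np.arctan2(M[1,1],M[0,1])))
im,d=vision.get_image("wrist"); cv2.imwrite("pics/w1.png",im[:,:,::-1])
```

```text
[[-0.     0.313  0.95 ]
 [-0.001  0.95  -0.313]
 [-1.    -0.001 -0.   ]] [0.21152024 0.64083326 0.23698821] 0.1 [ 1.21419166e+00  1.16430086e-01  1.44219223e+00 -5.63637604e-06
  1.58399249e+00 -3.78184971e-02]
jaw yaw 71.73489504443168
```

View pics/w1.png

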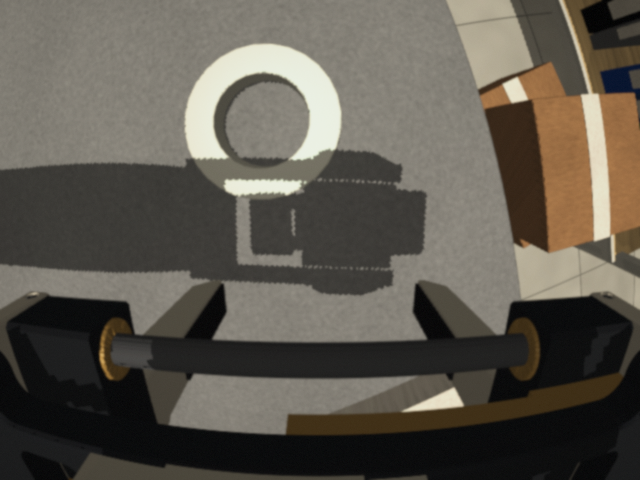

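The wrist view shows only the cream tape roll (about pixel (263,120)), since the arm hasn't moved: the rows were refused. I'll send every key in each row.

{"method": "step_arm", "body": {
  "deltas": [
    {"gripper":0.7,"tx":0.0112,"ty":-0.032,"tz":0,"rx":0,"ry":0,"rz":-0.0775},
    {"gripper":0.7,"tx":0.0112,"ty":-0.032,"tz":0,"rx":0,"ry":0,"rz":-0.0775},
    {"gripper":0.7,"tx":0.0112,"ty":-0.032,"tz":0,"rx":0,"ry":0,"rz":-0.0775},
    {"gripper":0.7,"tx":0.0112,"ty":-0.032,"tz":0,"rx":0,"ry":0,"rz":-0.0775},
    {"gripper":0.7,"tx":0.0112,"ty":-0.032,"tz":0,"rx":0,"ry":0,"rz":-0.0775},
    {"gripper":0.7,"tx":0.0112,"ty":-0.032,"tz":0,"rx":0,"ry":0,"rz":-0.0775},
    {"gripper":0.7,"tx":0.0112,"ty":-0.032,"tz":0,"rx":0,"ry":0,"rz":-0.0775},
    {"gripper":0.7,"tx":0.0112,"ty":-0.032,"tz":0,"rx":0,"ry":0,"rz":-0.0775}
  ]
}}

```text
time: 0.82
ee_pos: [0.3012, 0.3834, 0.2374]
tcp_rot: [0.735, 1.443, -0.735]
wrist_force: [0.8, -0.1, 0.1]
finger_gap: 0.0647
```

{"method": "step_arm", "body": {
  "deltas": [
    {"gripper":0.7,"tx":0.0112,"ty":-0.032,"tz":0,"rx":0,"ry":0,"rz":-0.0775},
    {"gripper":0.7,"tx":0.0112,"ty":-0.032,"tz":0,"rx":0,"ry":0,"rz":-0.0775},
    {"gripper":0.7,"tx":0.0112,"ty":-0.032,"tz":0,"rx":0,"ry":0,"rz":-0.0775},
    {"gripper":0.7,"tx":0.0112,"ty":-0.032,"tz":0,"rx":0,"ry":0,"rz":-0.0775},
    {"gripper":0.7,"tx":0.0112,"ty":-0.032,"tz":0,"rx":0,"ry":0,"rz":-0.0775},
    {"gripper":0.7,"tx":0.0112,"ty":-0.032,"tz":0,"rx":0,"ry":0,"rz":-0.0775},
    {"gripper":0.7,"tx":0.0112,"ty":-0.032,"tz":0,"rx":0,"ry":0,"rz":-0.0775},
    {"gripper":0.7,"tx":0.0112,"ty":-0.032,"tz":0,"rx":0,"ry":0,"rz":-0.0775}
  ]
}}

```text
time: 1.48
ee_pos: [0.3908, 0.1274, 0.2377]
tcp_rot: [1.203, 1.213, -1.203]
wrist_force: [0.6, 0.4, 0.2]
finger_gap: 0.0652
```

{"method": "step_arm", "body": {
  "deltas": [
    {"gripper":0.7,"tx":0.0112,"ty":-0.032,"tz":0,"rx":0,"ry":0,"rz":-0.0775},
    {"gripper":0.7,"tx":0.0112,"ty":-0.032,"tz":0,"rx":0,"ry":0,"rz":-0.0775},
    {"gripper":0.7,"tx":0.0112,"ty":-0.032,"tz":0,"rx":0,"ry":0,"rz":-0.0775},
    {"gripper":0.7,"tx":0.0112,"ty":-0.032,"tz":0,"rx":0,"ry":0,"rz":-0.0775},
    {"gripper":0.7,"tx":0,"ty":0,"tz":-0.03,"rx":0,"ry":0,"rz":0},
    {"gripper":0.7,"tx":0,"ty":0,"tz":-0.03,"rx":0,"ry":0,"rz":0},
    {"gripper":0.7,"tx":0,"ty":0,"tz":0,"rx":0,"ry":0,"rz":0},
    {"gripper":0.7,"tx":0,"ty":0,"tz":0,"rx":0,"ry":0,"rz":0}
  ]
}}

```text
time: 2.15
ee_pos: [0.435, 0.001, 0.1771]
tcp_rot: [1.424, 1.055, -1.427]
wrist_force: [0.0, 0.6, 0.3]
finger_gap: 0.0651
```

```bash
cat > st.py <<'E'
import numpy as np,cv2,sys
from scipy.spatial.transform import Rotation as R
from cell import bot,vision
def state():
    s=bot.observe(); M=R.from_rotvec(s["tcp_rot"]).as_matrix()
    print("t",round(s["time"],2),"pos",s["ee_pos"].round(4),"jaw yaw",np.degrees(np.arctan2(M[1,1],M[0,1])).round(2),"down",M[:,0].round(3),"F",s["wrist_force"].round(1),"m",s["moment"].round(2),"gap",round(s["finger_gap"],4),"q",s["q"].round(2))
    return s,M
def snap(n,f):
    im,d=vision.get_image(n); cv2.imwrite(f"pics/{f}.png",im[:,:,::-1]); i=vision.camera_info(n)
    if n!="wrist": np.savez(f+".npz",im=im,d=d,K=i["K"],pose=i["pose"])
    return im,d
E
python3 -c "
from st import *
state(); snap('wrist','w2')"
```

```text
t 2.15 pos [0.435  0.001  0.1771] jaw yaw -17.08 down [-0.002  0.    -1.   ] F [0.  0.6 0.3] m [-0.02  0.12 -0.  ] gap 0.0651 q [-0.06 -0.41  2.01  0.    1.55  0.24]
```

View pics/w2.png

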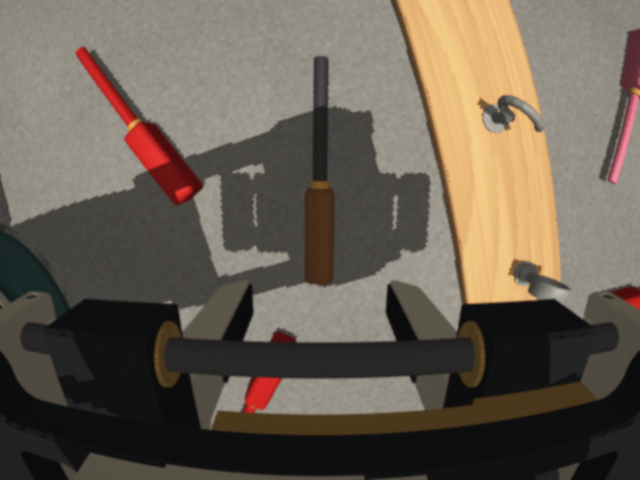

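The wrist view has the bar upright at column 319 (handle (319,235), rod up to (320,58)), midway between the jaws. It's the brown-handled one; the red look-alikes at (165,165) and (270,370) stay clear. I'm descending now.

{"method": "step_arm", "body": {
  "deltas": [
    {"gripper":0.7,"tx":0,"ty":0,"tz":-0.03,"rx":0,"ry":0,"rz":0},
    {"gripper":0.7,"tx":0,"ty":0,"tz":-0.03,"rx":0,"ry":0,"rz":0},
    {"gripper":0.7,"tx":0,"ty":0,"tz":-0.03,"rx":0,"ry":0,"rz":0},
    {"gripper":0.7,"tx":0,"ty":-0.001,"tz":-0.03,"rx":0,"ry":0,"rz":0},
    {"gripper":0.7,"tx":0,"ty":0,"tz":-0.02,"rx":0,"ry":0,"rz":0},
    {"gripper":0.7,"tx":0,"ty":0,"tz":-0.012,"rx":0,"ry":0,"rz":0},
    {"gripper":0.7,"tx":0,"ty":0,"tz":0,"rx":0,"ry":0,"rz":0},
    {"gripper":0.0,"tx":0,"ty":0,"tz":0,"rx":0,"ry":0,"rz":0}
  ],
  "squeeze": 45
}}

```text
time: 2.87
ee_pos: [0.4364, 0.0002, 0.0272]
tcp_rot: [1.425, 1.053, -1.424]
wrist_force: [-0.4, 0.0, 0.8]
finger_gap: 0.0616
```

{"method": "step_arm", "body": {
  "deltas": [
    {"gripper":0.0,"tx":0,"ty":0,"tz":0,"rx":0,"ry":0,"rz":0},
    {"gripper":0.0,"tx":0,"ty":0,"tz":0,"rx":0,"ry":0,"rz":0},
    {"gripper":0.0,"tx":0,"ty":0,"tz":0,"rx":0,"ry":0,"rz":0},
    {"gripper":0.0,"tx":0,"ty":0,"tz":0,"rx":0,"ry":0,"rz":0},
    {"gripper":0.0,"tx":0,"ty":0,"tz":0,"rx":0,"ry":0,"rz":0},
    {"gripper":0.0,"tx":0,"ty":0,"tz":0,"rx":0,"ry":0,"rz":0},
    {"gripper":0.0,"tx":0,"ty":0,"tz":0,"rx":0,"ry":0,"rz":0},
    {"gripper":0.0,"tx":0,"ty":0,"tz":0,"rx":0,"ry":0,"rz":0}
  ]
}}

```text
time: 3.53
ee_pos: [0.4357, -0.0, 0.0259]
tcp_rot: [1.425, 1.053, -1.425]
wrist_force: [-1.7, 0.6, 4.5]
finger_gap: 0.0237
```

{"method": "step_arm", "body": {
  "deltas": [
    {"gripper":0,"tx":0,"ty":0,"tz":0.0125,"rx":0,"ry":0,"rz":0},
    {"gripper":0,"tx":0,"ty":0,"tz":0.0125,"rx":0,"ry":0,"rz":0},
    {"gripper":0,"tx":0,"ty":0,"tz":0.0125,"rx":0,"ry":0,"rz":0},
    {"gripper":0,"tx":0,"ty":0,"tz":0.0125,"rx":0,"ry":0,"rz":0},
    {"gripper":0,"tx":0,"ty":0,"tz":0,"rx":0,"ry":0,"rz":0},
    {"gripper":0,"tx":0.004,"ty":-0.0254,"tz":0,"rx":0,"ry":0,"rz":-0.021},
    {"gripper":0,"tx":0.004,"ty":-0.0254,"tz":0,"rx":0,"ry":0,"rz":-0.021},
    {"gripper":0,"tx":0.004,"ty":-0.0254,"tz":0,"rx":0,"ry":0,"rz":-0.021}
  ]
}}

```text
time: 4.2
ee_pos: [0.4475, -0.077, 0.0754]
tcp_rot: [1.47, 1.016, -1.47]
wrist_force: [0.5, -0.3, -1.7]
finger_gap: 0.0239
```

{"method": "step_arm", "body": {
  "deltas": [
    {"gripper":0,"tx":0.004,"ty":-0.0254,"tz":0,"rx":0,"ry":0,"rz":-0.021},
    {"gripper":0,"tx":0.004,"ty":-0.0254,"tz":0,"rx":0,"ry":0,"rz":-0.021},
    {"gripper":0,"tx":0.004,"ty":-0.0254,"tz":0,"rx":0,"ry":0,"rz":-0.021},
    {"gripper":0,"tx":0.004,"ty":-0.0254,"tz":0,"rx":0,"ry":0,"rz":-0.021},
    {"gripper":0,"tx":0.004,"ty":-0.0254,"tz":0,"rx":0,"ry":0,"rz":-0.021},
    {"gripper":0,"tx":0.004,"ty":-0.0254,"tz":0,"rx":0,"ry":0,"rz":-0.021},
    {"gripper":0,"tx":0.004,"ty":-0.0254,"tz":0,"rx":0,"ry":0,"rz":-0.021},
    {"gripper":0,"tx":0.004,"ty":-0.0254,"tz":0,"rx":0,"ry":0,"rz":-0.021}
  ]
}}

```text
time: 4.87
ee_pos: [0.4794, -0.2807, 0.075]
tcp_rot: [1.588, 0.91, -1.588]
wrist_force: [0.8, -0.0, -1.5]
finger_gap: 0.0237
```

{"method": "step_arm", "body": {
  "deltas": [
    {"gripper":0,"tx":0.004,"ty":-0.025,"tz":0,"rx":0,"ry":0,"rz":-0.021},
    {"gripper":0,"tx":0,"ty":0,"tz":0,"rx":0,"ry":0,"rz":0},
    {"gripper":0,"tx":0.005,"ty":0.0085,"tz":0,"rx":0,"ry":0,"rz":0},
    {"gripper":0,"tx":0.0105,"ty":0.017,"tz":0,"rx":0,"ry":0,"rz":0},
    {"gripper":0,"tx":0.0105,"ty":0.017,"tz":0,"rx":0,"ry":0,"rz":0},
    {"gripper":0,"tx":0.005,"ty":0.0085,"tz":0,"rx":0,"ry":0,"rz":0},
    {"gripper":0,"tx":0,"ty":0,"tz":0,"rx":0,"ry":0,"rz":0},
    {"gripper":0,"tx":0,"ty":0,"tz":0,"rx":0,"ry":0,"rz":0}
  ]
}}

```text
time: 5.53
ee_pos: [0.5146, -0.2526, 0.0755]
tcp_rot: [1.6, 0.898, -1.601]
wrist_force: [-1.8, -0.6, -1.6]
finger_gap: 0.0236
```

```bash
python3 -c "
from st import *
state(); 
for n in ['top','scene','wrist']: snap(n,n+'3')
t=cv2.imread('pics/top3.png')[180:380,320:560]; cv2.imwrite('pics/t3.png',cv2.resize(t,None,fx=3,fy=3))
s=cv2.imread('pics/scene3.png')[150:330,120:360]; cv2.imwrite('pics/s3.png',cv2.resize(s,None,fx=3,fy=3))
"
```

```text
t 5.53 pos [ 0.5146 -0.2526  0.0755] jaw yaw -31.41 down [-0. -0. -1.] F [-1.8 -0.6 -1.6] m [-0.1   0.11  0.02] gap 0.0236 q [-0.5  -0.01  1.84 -0.    1.31  0.05]
```

View pics/t3.png

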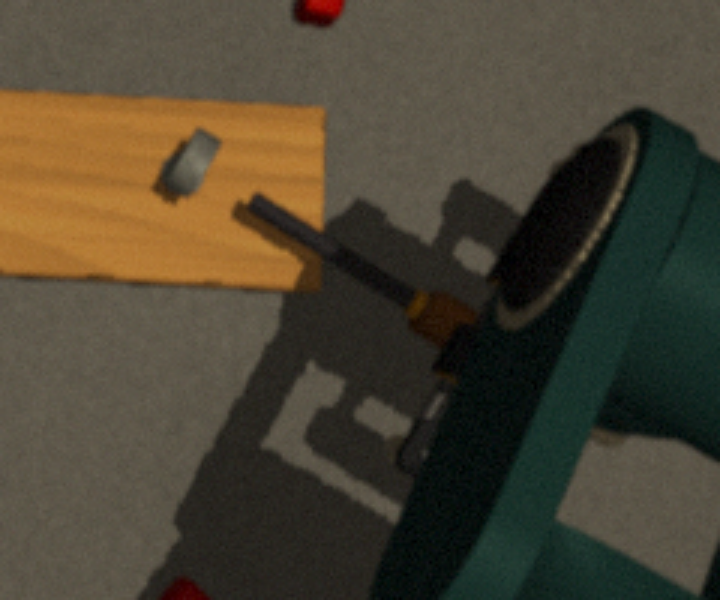

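View pics/s3.png

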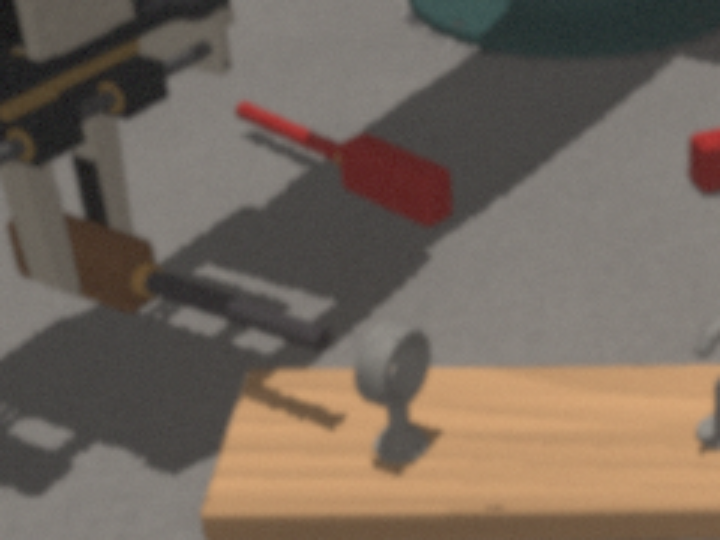

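View pics/wrist3.png

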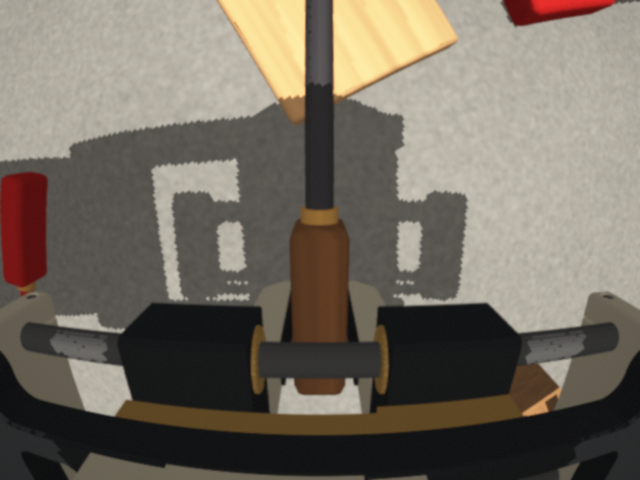

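Run:
```python
from h import *
C=np.array([.6138,-.0918,.066]); u=np.array([np.cos(np.radians(58.5)),np.sin(np.radians(58.5))]);n=np.array([-u[1],u[0]])
for nm,w in [("top3.npz",(235,290,395,460)),("scene3.npz",(230,280,165,235))]:
    im,d,K,P=load(nm); v,uu=np.mgrid[w[0]:w[1],w[2]:w[3]]; z=d[v,uu].ravel()
    p=(P[:3,:3]@(np.linalg.inv(K)@np.stack([uu.ravel(),v.ravel(),np.ones(z.size)])*z)).T+P[:3,3]
    p=p[z>0]; q=p[(p[:,2]>.045)&(p[:,2]<.085)]
    a=(q[:,:2]-C[:2])@u; b=(q[:,:2]-C[:2])@n
    k=(a<-.045)&(a>-.14)&(abs(b)<.03)
    print(nm,k.sum(),"tip a",np.sort(a[(abs(b)<.015)&(a<-.025)])[-8:].round(4))
    for lo in np.arange(-.14,-.03,.02):
        kk=k&(a>lo)&(a<lo+.02)
        if kk.sum()>5: print(lo.round(2),kk.sum(),"b mid",((np.percentile(b[kk],3)+np.percentile(b[kk],97))/2).round(4),"b range",np.percentile(b[kk],[3,97]).round(4),"z",np.percentile(q[kk,2],[5,50,97]).round(4))
```

```text
top3.npz 411 tip a [-0.0395 -0.0393 -0.0389 -0.0387 -0.0387 -0.0386 -0.0382 -0.0379]
-0.14 89 b mid 0.0001 b range [-0.0052  0.0055] z [0.0691 0.0721 0.076 ]
-0.12 87 b mid 0.0001 b range [-0.0052  0.0055] z [0.069  0.0726 0.0757]
-0.1 86 b mid 0.0001 b range [-0.0052  0.0055] z [0.068  0.0725 0.0764]
-0.08 85 b mid 0.0005 b range [-0.0048  0.0057] z [0.0681 0.0724 0.0752]
-0.06 64 b mid 0.0006 b range [-0.0045  0.0056] z [0.0682 0.0726 0.0754]
scene3.npz 458 tip a [-0.0399 -0.0397 -0.0396 -0.0395 -0.0389 -0.0388 -0.0385 -0.0385]
-0.14 95 b mid -0.0013 b range [-0.0061  0.0034] z [0.0646 0.0706 0.0731]
-0.12 91 b mid -0.0015 b range [-0.0059  0.003 ] z [0.0644 0.0703 0.0732]
-0.1 92 b mid -0.0018 b range [-0.0058  0.0022] z [0.0647 0.0704 0.0729]
-0.08 104 b mid -0.0018 b range [-0.0061  0.0025] z [0.0645 0.0707 0.0731]
-0.06 76 b mid -0.0012 b range [-0.0054  0.003 ] z [0.0643 0.0707 0.0735]
```

Rod axis lies within 1–2 mm of the hole axis, level, at about 66 mm height, with the tip 39 mm short of the ring centre (consistent in both views). Inserting.

{"method": "step_arm", "body": {
  "deltas": [
    {"gripper":0,"tx":0.0055,"ty":0.009,"tz":0,"rx":0,"ry":0,"rz":0},
    {"gripper":0,"tx":0.0055,"ty":0.009,"tz":0,"rx":0,"ry":0,"rz":0},
    {"gripper":0,"tx":0.0055,"ty":0.009,"tz":0,"rx":0,"ry":0,"rz":0},
    {"gripper":0,"tx":0.0055,"ty":0.009,"tz":0,"rx":0,"ry":0,"rz":0},
    {"gripper":0,"tx":0.0055,"ty":0.009,"tz":0,"rx":0,"ry":0,"rz":0},
    {"gripper":0,"tx":0.0055,"ty":0.009,"tz":0,"rx":0,"ry":0,"rz":0},
    {"gripper":0,"tx":0.0055,"ty":0.009,"tz":0,"rx":0,"ry":0,"rz":0},
    {"gripper":0,"tx":0,"ty":0,"tz":0,"rx":0,"ry":0,"rz":0}
  ]
}}

```text
time: 6.35
ee_pos: [0.5541, -0.1887, 0.0756]
tcp_rot: [1.601, 0.898, -1.601]
wrist_force: [0.2, 0.3, -1.4]
finger_gap: 0.0238
```

```bash
python3 -c "
from st import *
state(); 
for n in ['top','scene']: snap(n,n+'4')
t=cv2.imread('pics/top4.png')[180:330,320:480]; a=cv2.resize(t,None,fx=2.4,fy=2.4)
s=cv2.imread('pics/scene4.png')[190:340,160:320]; cv2.imwrite('pics/ts4.png',cv2.hconcat([a,cv2.resize(s,None,fx=2.4,fy=2.4)]))
"
```

```text
t 6.35 pos [ 0.5541 -0.1887  0.0756] jaw yaw -31.43 down [ 0.  0. -1.] F [ 0.2  0.3 -1.4] m [-0.12  0.11 -0.  ] gap 0.0238 q [-0.37  0.01  1.82  0.    1.31  0.18]
```

View pics/ts4.png

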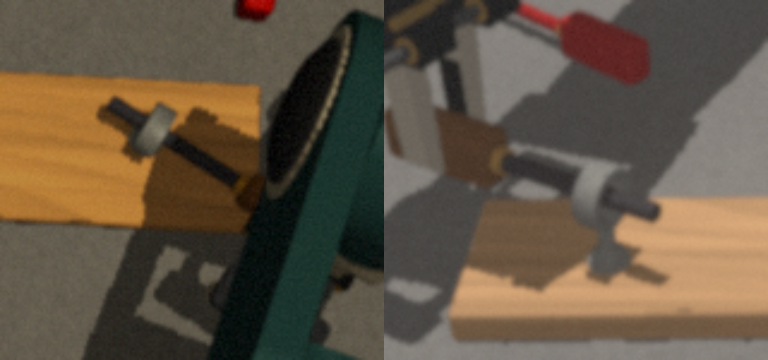

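Run:
```python
import numpy as np
C=np.array([.6138,-.0918]);r=.1138
g=lambda t:C-r*np.array([np.cos(np.radians(t)),np.sin(np.radians(t))])
t=58.5
while t>-46:
    d=g(t-4)-g(t); print(t-4,d.round(4)); t-=4
```

```text
54.5 [-0.0066  0.0044]
50.5 [-0.0063  0.0048]
46.5 [-0.0059  0.0053]
42.5 [-0.0056  0.0057]
38.5 [-0.0052  0.006 ]
34.5 [-0.0047  0.0064]
30.5 [-0.0043  0.0067]
26.5 [-0.0038  0.007 ]
22.5 [-0.0033  0.0072]
18.5 [-0.0028  0.0074]
14.5 [-0.0023  0.0076]
10.5 [-0.0017  0.0078]
6.5 [-0.0012  0.0079]
2.5 [-0.0006  0.0079]
-1.5 [-0.0001  0.0079]
-5.5 [0.0005 0.0079]
-9.5 [0.001  0.0079]
-13.5 [0.0016 0.0078]
-17.5 [0.0021 0.0077]
-21.5 [0.0027 0.0075]
-25.5 [0.0032 0.0073]
-29.5 [0.0037 0.007 ]
-33.5 [0.0042 0.0068]
-37.5 [0.0046 0.0065]
-41.5 [0.0051 0.0061]
-45.5 [0.0055 0.0058]
-49.5 [0.0059 0.0054]
```

{"method": "step_arm", "body": {
  "deltas": [
    {"gripper":0,"tx":-0.0066,"ty":0.0044,"tz":0,"rx":0,"ry":0,"rz":-0.0698},
    {"gripper":0,"tx":-0.0063,"ty":0.0048,"tz":0,"rx":0,"ry":0,"rz":-0.0698},
    {"gripper":0,"tx":-0.0059,"ty":0.0053,"tz":0,"rx":0,"ry":0,"rz":-0.0698},
    {"gripper":0,"tx":-0.0056,"ty":0.0057,"tz":0,"rx":0,"ry":0,"rz":-0.0698},
    {"gripper":0,"tx":-0.0052,"ty":0.006,"tz":0,"rx":0,"ry":0,"rz":-0.0698},
    {"gripper":0,"tx":-0.0047,"ty":0.0064,"tz":0,"rx":0,"ry":0,"rz":-0.0698},
    {"gripper":0,"tx":-0.0043,"ty":0.0067,"tz":0,"rx":0,"ry":0,"rz":-0.0698},
    {"gripper":0,"tx":-0.0038,"ty":0.007,"tz":0,"rx":0,"ry":0,"rz":-0.0698}
  ]
}}

```text
time: 7.12
ee_pos: [0.5102, -0.1443, 0.0757]
tcp_rot: [1.967, 0.459, -1.967]
wrist_force: [0.1, 0.4, -1.1]
finger_gap: 0.0237
```

{"method": "step_arm", "body": {
  "deltas": [
    {"gripper":0,"tx":-0.0033,"ty":0.0072,"tz":0,"rx":0,"ry":0,"rz":-0.0698},
    {"gripper":0,"tx":-0.0028,"ty":0.0074,"tz":0,"rx":0,"ry":0,"rz":-0.0698},
    {"gripper":0,"tx":-0.0023,"ty":0.0076,"tz":0,"rx":0,"ry":0,"rz":-0.0698},
    {"gripper":0,"tx":-0.0017,"ty":0.0078,"tz":0,"rx":0,"ry":0,"rz":-0.0698},
    {"gripper":0,"tx":-0.0012,"ty":0.0079,"tz":0,"rx":0,"ry":0,"rz":-0.0698},
    {"gripper":0,"tx":-0.0006,"ty":0.0079,"tz":0,"rx":0,"ry":0,"rz":-0.0698},
    {"gripper":0,"tx":-0.0001,"ty":0.0079,"tz":0,"rx":0,"ry":0,"rz":-0.0698},
    {"gripper":0,"tx":0,"ty":0,"tz":0,"rx":0,"ry":0,"rz":0}
  ]
}}

```text
time: 7.78
ee_pos: [0.4983, -0.0896, 0.0756]
tcp_rot: [-2.206, 0.032, 2.207]
wrist_force: [-1.9, 1.2, -1.4]
finger_gap: 0.0238
```

```bash
python3 -c "
from st import *
state(); 
for n in ['top','scene']: snap(n,n+'5')
t=cv2.imread('pics/top5.png')[180:330,320:480]; a=cv2.resize(t,None,fx=2.4,fy=2.4)
s=cv2.imread('pics/scene5.png')[190:340,160:320]; cv2.imwrite('pics/ts5.png',cv2.hconcat([a,cv2.resize(s,None,fx=2.4,fy=2.4)]))
"
```

```text
t 7.78 pos [ 0.4983 -0.0896  0.0756] jaw yaw -91.7 down [-0.     0.001 -1.   ] F [-1.9  1.2 -1.4] m [0.25 0.6  0.24] gap 0.0238 q [-0.23 -0.16  1.98  0.    1.32  1.37]
```

View pics/ts5.png

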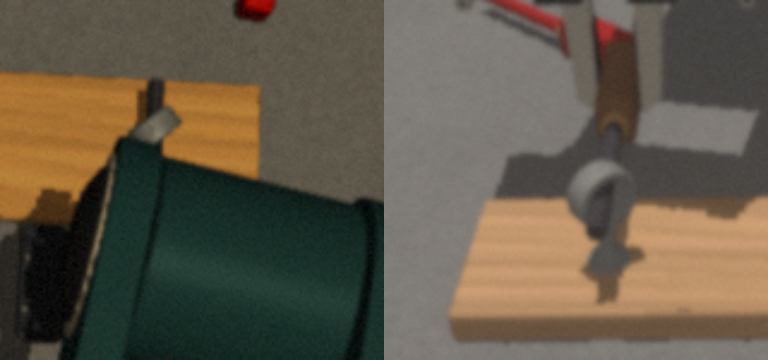

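The rod is still through the ring, and the ring is following it with about 35° of lead. Continuing the swing.

{"method": "step_arm", "body": {
  "deltas": [
    {"gripper":0,"tx":0.0005,"ty":0.0079,"tz":0,"rx":0,"ry":0,"rz":-0.0698},
    {"gripper":0,"tx":0.001,"ty":0.0079,"tz":0,"rx":0,"ry":0,"rz":-0.0698},
    {"gripper":0,"tx":0.0016,"ty":0.0078,"tz":0,"rx":0,"ry":0,"rz":-0.0698},
    {"gripper":0,"tx":0.0021,"ty":0.0077,"tz":0,"rx":0,"ry":0,"rz":-0.0698},
    {"gripper":0,"tx":0.0027,"ty":0.0075,"tz":0,"rx":0,"ry":0,"rz":-0.0698},
    {"gripper":0,"tx":0.0032,"ty":0.0073,"tz":0,"rx":0,"ry":0,"rz":-0.0698},
    {"gripper":0,"tx":0.0037,"ty":0.007,"tz":0,"rx":0,"ry":0,"rz":-0.0698},
    {"gripper":0,"tx":0,"ty":0,"tz":0,"rx":0,"ry":0,"rz":0}
  ]
}}

```text
time: 8.55
ee_pos: [0.5137, -0.0367, 0.0755]
tcp_rot: [-1.93, 0.51, 1.931]
wrist_force: [-3.0, 2.7, -1.7]
finger_gap: 0.0236
```

```bash
cat > look.py <<'E'
from st import *
from h import load
k=sys.argv[1]
state()
for n in ['top','scene']: snap(n,n+k)
t=cv2.imread(f'pics/top{k}.png')[180:330,320:480]; a=cv2.resize(t,None,fx=2.4,fy=2.4)
s=cv2.imread(f'pics/scene{k}.png')[190:340,160:320]; cv2.imwrite(f'pics/ts{k}.png',cv2.hconcat([a,cv2.resize(s,None,fx=2.4,fy=2.4)]))
E
python3 look.py 6
```

```text
t 8.55 pos [ 0.5137 -0.0367  0.0755] jaw yaw -119.64 down [-0.     0.001 -1.   ] F [-3.   2.7 -1.7] m [0.55 0.6  0.24] gap 0.0236 q [-0.12 -0.14  1.97  0.    1.32  1.97]
```

View pics/ts6.png

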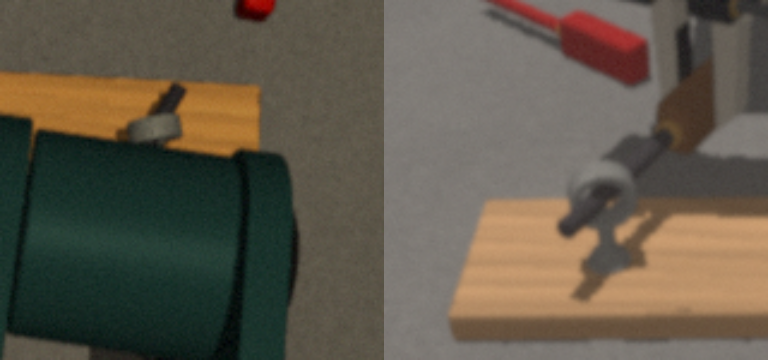

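{"method": "step_arm", "body": {
  "deltas": [
    {"gripper":0,"tx":0.0021,"ty":0.0034,"tz":0,"rx":0,"ry":0,"rz":-0.035},
    {"gripper":0,"tx":0.0021,"ty":0.0034,"tz":0,"rx":0,"ry":0,"rz":-0.035},
    {"gripper":0,"tx":0.0023,"ty":0.0033,"tz":0,"rx":0,"ry":0,"rz":-0.035},
    {"gripper":0,"tx":0.0023,"ty":0.0032,"tz":0,"rx":0,"ry":0,"rz":-0.035},
    {"gripper":0,"tx":0,"ty":0,"tz":0,"rx":0,"ry":0,"rz":0},
    {"gripper":0,"tx":0,"ty":0,"tz":0,"rx":0,"ry":0,"rz":0},
    {"gripper":0,"tx":0,"ty":0,"tz":0,"rx":0,"ry":0,"rz":0},
    {"gripper":0,"tx":0,"ty":0,"tz":0,"rx":0,"ry":0,"rz":0}
  ]
}}

```text
time: 9.32
ee_pos: [0.5222, -0.0243, 0.0756]
tcp_rot: [-1.845, 0.626, 1.845]
wrist_force: [-0.7, 3.9, -3.3]
finger_gap: 0.024
```

```bash
python3 look.py 7
```

```text
t 9.32 pos [ 0.5222 -0.0243  0.0756] jaw yaw -127.47 down [ 0.  0. -1.] F [-0.7  3.9 -3.3] m [0.74 0.28 0.46] gap 0.024 q [-0.1  -0.13  1.95  0.    1.32  2.13]
```

View pics/ts7.png

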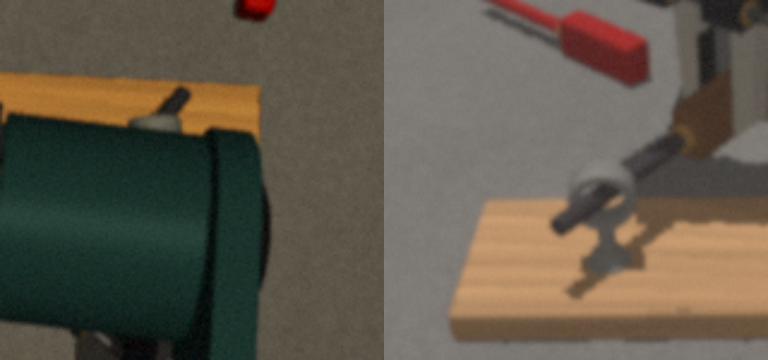

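{"method": "step_arm", "body": {
  "deltas": [
    {"gripper":0,"tx":0.0025,"ty":0.0031,"tz":0,"rx":0,"ry":0,"rz":-0.035},
    {"gripper":0,"tx":0.0025,"ty":0.003,"tz":0,"rx":0,"ry":0,"rz":-0.035},
    {"gripper":0,"tx":0,"ty":0,"tz":0,"rx":0,"ry":0,"rz":0},
    {"gripper":0,"tx":0,"ty":0,"tz":0,"rx":0,"ry":0,"rz":0},
    {"gripper":0,"tx":0,"ty":0,"tz":0,"rx":0,"ry":0,"rz":0},
    {"gripper":0,"tx":0,"ty":0,"tz":0,"rx":0,"ry":0,"rz":0},
    {"gripper":0,"tx":0,"ty":0,"tz":0,"rx":0,"ry":0,"rz":0},
    {"gripper":0,"tx":0,"ty":0,"tz":0,"rx":0,"ry":0,"rz":0}
  ]
}}

```text
time: 10.08
ee_pos: [0.5272, -0.018, 0.0757]
tcp_rot: [-1.8, 0.682, 1.8]
wrist_force: [-1.0, 0.3, -3.0]
finger_gap: 0.0237
```

```bash
python3 look.py 8
cat > ringyaw.py <<'E'
import sys
from h import *
def ring(nm,w=(245,300,225,280),rodyaw=None):
    im,d,K,P=load(nm); v,u=np.mgrid[w[0]:w[1],w[2]:w[3]]; z=d[v,u].ravel()
    p=(P[:3,:3]@(np.linalg.inv(K)@np.stack([u.ravel(),v.ravel(),np.ones(z.size)])*z)).T+P[:3,3]
    p=p[z>0]; q=p[(p[:,2]>.0745)&(p[:,2]<.09)&(np.hypot(p[:,0]-.6138,p[:,1]+.0918)<.024)]
    return q
for nm in sys.argv[1:]:
    q=ring(nm) if 'scene' in nm else ring(nm,(215,255,365,405))
    r=cv2.minAreaRect((q[:,:2]*1000).astype(np.float32)); e,V=np.linalg.eigh(np.cov(q[:,:2].T))
    print(nm,len(q),r,"hole yaw",(np.degrees(np.arctan2(V[1,1],V[0,1]))%180)-90)
E
python3 ringyaw.py scene0.npz scene4.npz scene6.npz scene7.npz scene8.npz top0.npz top6.npz top7.npz
```

```text
t 10.08 pos [ 0.5272 -0.018   0.0757] jaw yaw -131.51 down [ 0. -0. -1.] F [-1.   0.3 -3. ] m [0.44 0.53 0.56] gap 0.0237 q [-0.08 -0.12  1.94 -0.    1.32  2.21]
scene0.npz 234 ((614.4774780273438, -92.76605224609375), (17.262306213378906, 32.305702209472656), 59.02879333496094) hole yaw 49.00690512095082
scene4.npz 227 ((614.7113647460938, -93.41537475585938), (16.9122371673584, 32.021766662597656), 58.871829986572266) hole yaw 47.23290612405319
scene6.npz 244 ((613.5811157226562, -92.37349700927734), (18.411142349243164, 32.841590881347656), 10.144600868225098) hole yaw 10.385632458442515
scene7.npz 244 ((613.4598388671875, -92.15699768066406), (18.366737365722656, 33.18122863769531), 2.3654632568359375) hole yaw 4.675780239883835
scene8.npz 247 ((613.3693237304688, -92.181884765625), (17.67619514465332, 33.2010612487793), 2.119534969329834) hole yaw 3.7947505828025783
top0.npz 192 ((613.2621459960938, -91.30554962158203), (15.880634307861328, 35.55503845214844), 59.28868103027344) hole yaw 59.482181255057924
top6.npz 208 ((615.297607421875, -90.94792938232422), (24.522180557250977, 36.78096389770508), 23.788238525390625) hole yaw 13.043121839821723
top7.npz 120 ((616.4878540039062, -92.80047607421875), (19.702011108398438, 31.49352264404297), 22.11076545715332) hole yaw 1.7531832942038363
```

View pics/ts8.png

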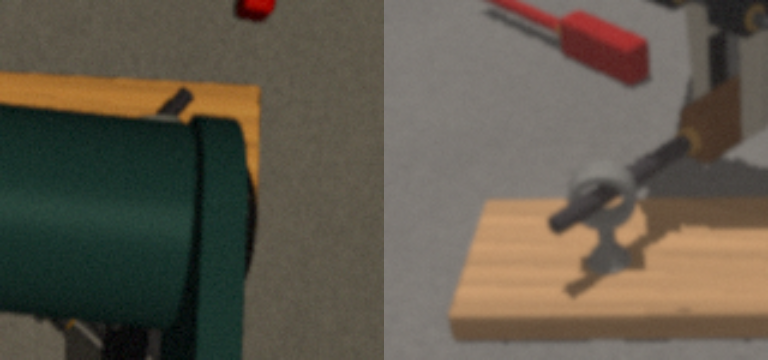

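{"method": "step_arm", "body": {
  "deltas": [
    {"gripper":0,"tx":0.0027,"ty":0.003,"tz":0,"rx":0,"ry":0,"rz":-0.035},
    {"gripper":0,"tx":0.0028,"ty":0.0028,"tz":0,"rx":0,"ry":0,"rz":-0.035},
    {"gripper":0,"tx":0,"ty":0,"tz":0,"rx":0,"ry":0,"rz":0},
    {"gripper":0,"tx":0,"ty":0,"tz":0,"rx":0,"ry":0,"rz":0},
    {"gripper":0,"tx":0,"ty":0,"tz":0,"rx":0,"ry":0,"rz":0},
    {"gripper":0,"tx":0,"ty":0,"tz":0,"rx":0,"ry":0,"rz":0},
    {"gripper":0,"tx":0,"ty":0,"tz":0,"rx":0,"ry":0,"rz":0},
    {"gripper":0,"tx":0,"ty":0,"tz":0,"rx":0,"ry":0,"rz":0}
  ]
}}

```text
time: 10.85
ee_pos: [0.5324, -0.0125, 0.0755]
tcp_rot: [-1.754, 0.737, 1.755]
wrist_force: [-4.7, -1.1, -1.4]
finger_gap: 0.0234
```

```bash
python3 look.py 9;python3 ringyaw.py scene7.npz scene8.npz scene9.npz; python3 -c "
import cv2
s=cv2.imread('pics/scene9.png')[215:315,220:340]; cv2.imwrite('pics/s9.png',cv2.resize(s,None,fx=6,fy=6,interpolation=2))"
```

```text
t 10.85 pos [ 0.5324 -0.0125  0.0755] jaw yaw -135.52 down [-0.001 -0.001 -1.   ] F [-4.7 -1.1 -1.4] m [-0.12  1.07  0.7 ] gap 0.0234 q [-0.07 -0.1   1.93 -0.    1.32  2.29]
scene7.npz 244 ((613.4598388671875, -92.15699768066406), (18.366737365722656, 33.18122863769531), 2.3654632568359375) hole yaw 4.675780239883835
scene8.npz 247 ((613.3693237304688, -92.181884765625), (17.67619514465332, 33.2010612487793), 2.119534969329834) hole yaw 3.7947505828025783
scene9.npz 242 ((613.01123046875, -92.04501342773438), (18.932353973388672, 32.94569778442383), 4.340826511383057) hole yaw 5.924385319222921
```

View pics/s9.png

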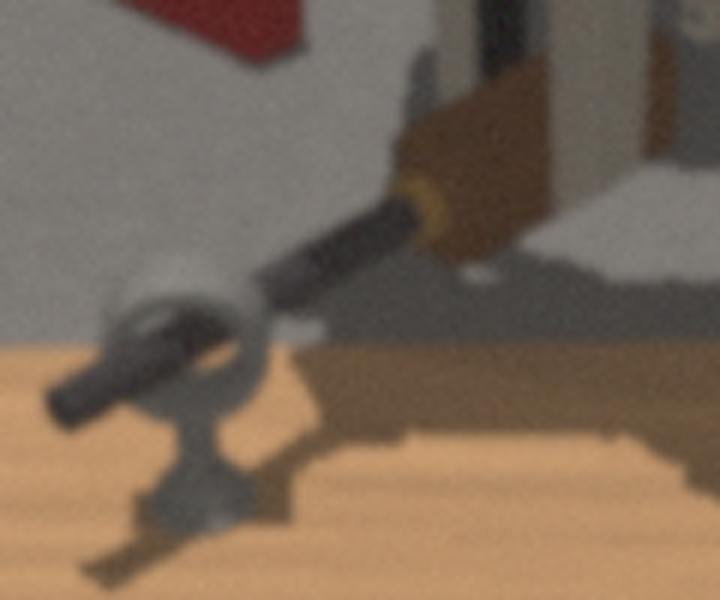

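Over the last 8° of swing the ring stayed put, at about 2–4° (inside the ±9° home range), while the moment rose, so the eye is on its stop. Next I'll swing back inside the slack to unload it before drawing out.

{"method": "step_arm", "body": {
  "deltas": [
    {"gripper":0,"tx":-0.0055,"ty":-0.0058,"tz":0,"rx":0,"ry":0,"rz":0.0698},
    {"gripper":0,"tx":-0.0051,"ty":-0.0061,"tz":0,"rx":0,"ry":0,"rz":0.0698},
    {"gripper":0,"tx":-0.0046,"ty":-0.0065,"tz":0,"rx":0,"ry":0,"rz":0.0698},
    {"gripper":0,"tx":-0.0042,"ty":-0.0068,"tz":0,"rx":0,"ry":0,"rz":0.0698},
    {"gripper":0,"tx":-0.0037,"ty":-0.007,"tz":0,"rx":0,"ry":0,"rz":0.0698},
    {"gripper":0,"tx":-0.0032,"ty":-0.0073,"tz":0,"rx":0,"ry":0,"rz":0.0698},
    {"gripper":0,"tx":-0.0027,"ty":-0.0075,"tz":0,"rx":0,"ry":0,"rz":0.0698},
    {"gripper":0,"tx":0,"ty":0,"tz":0,"rx":0,"ry":0,"rz":0}
  ]
}}

```text
time: 11.62
ee_pos: [0.5037, -0.0602, 0.0759]
tcp_rot: [-2.059, 0.316, 2.057]
wrist_force: [0.8, 0.1, -1.7]
finger_gap: 0.0241
```

```bash
python3 look.py 10;python3 ringyaw.py scene9.npz scene10.npz
python3 - <<'E'
import cv2
from h import *
s=cv2.imread('pics/scene10.png')[215:315,220:340]; cv2.imwrite('pics/s10.png',cv2.resize(s,None,fx=6,fy=6,interpolation=2))
im,d,K,P=load("scene10.npz"); v,u=np.mgrid[200:300,220:340]; z=d[v,u].ravel()
p=(P[:3,:3]@(np.linalg.inv(K)@np.stack([u.ravel(),v.ravel(),np.ones(z.size)])*z)).T+P[:3,3]
rr=np.hypot(p[:,0]-.6138,p[:,1]+.0918)
q=p[(z>0)&(p[:,2]>.058)&(p[:,2]<.078)&(rr<.065)&(rr>.026)]
dd,_,V=np.linalg.svd(q-q.mean(0),full_matrices=False); v=V[0]*np.sign(V[0][0]); print(len(q),q.mean(0),"rod yaw",np.degrees(np.arctan2(v[1],v[0])),"pitch",np.degrees(v[2]))
E
```

```text
t 11.62 pos [ 0.5037 -0.0602  0.0759] jaw yaw -107.41 down [ 0.001 -0.001 -1.   ] F [ 0.8  0.1 -1.7] m [ 0.08  0.18 -0.07] gap 0.0241 q [-0.17 -0.16  1.98 -0.    1.32  1.71]
scene9.npz 242 ((613.01123046875, -92.04501342773438), (18.932353973388672, 32.94569778442383), 4.340826511383057) hole yaw 5.924385319222921
scene10.npz 241 ((613.0443725585938, -92.1501235961914), (19.47543716430664, 33.198326110839844), 1.2262099981307983) hole yaw 4.520838970449475
241 [ 0.59859686 -0.08811123  0.07042519] rod yaw -18.310694040215274 pitch -1.1383830822199505
```

View pics/s10.png

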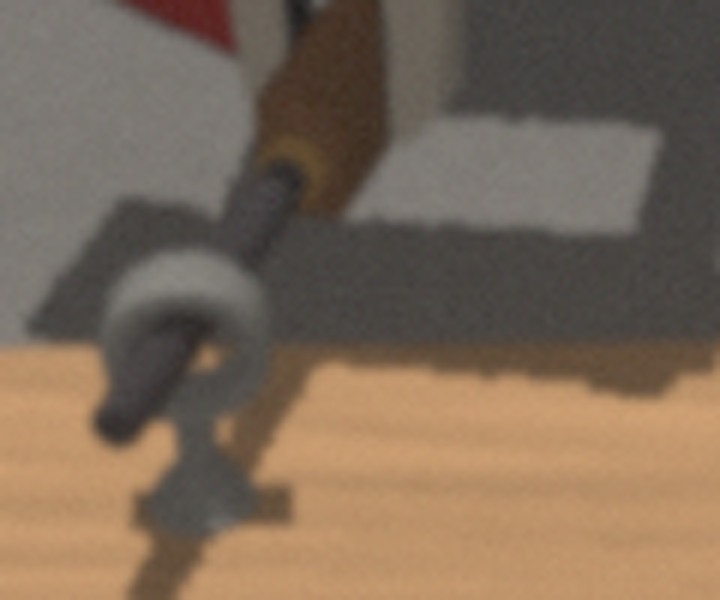

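{"method": "step_arm", "body": {
  "deltas": [
    {"gripper":0,"tx":-0.0143,"ty":0.0046,"tz":0,"rx":0,"ry":0,"rz":0},
    {"gripper":0,"tx":-0.0143,"ty":0.0046,"tz":0,"rx":0,"ry":0,"rz":0},
    {"gripper":0,"tx":-0.0143,"ty":0.0046,"tz":0,"rx":0,"ry":0,"rz":0},
    {"gripper":0,"tx":-0.0143,"ty":0.0046,"tz":0,"rx":0,"ry":0,"rz":0},
    {"gripper":0,"tx":-0.0143,"ty":0.0046,"tz":0,"rx":0,"ry":0,"rz":0},
    {"gripper":0,"tx":-0.0143,"ty":0.0046,"tz":0,"rx":0,"ry":0,"rz":0},
    {"gripper":0,"tx":-0.0143,"ty":0.0046,"tz":0,"rx":0,"ry":0,"rz":0},
    {"gripper":0,"tx":-0.0143,"ty":0.0046,"tz":0,"rx":0,"ry":0,"rz":0}
  ]
}}

```text
time: 12.38
ee_pos: [0.3889, -0.0218, 0.0757]
tcp_rot: [-2.055, 0.32, 2.055]
wrist_force: [-0.9, -0.2, -2.2]
finger_gap: 0.0239
```

```bash
python3 look.py 11;python3 ringyaw.py scene11.npz top11.npz
```

```text
t 12.38 pos [ 0.3889 -0.0218  0.0757] jaw yaw -107.68 down [ 0. -0. -1.] F [-0.9 -0.2 -2.2] m [0.04 0.18 0.03] gap 0.0239 q [-0.12 -0.47  2.22 -0.    1.39  1.76]
scene11.npz 248 ((613.4921264648438, -92.39706420898438), (18.630178451538086, 33.8111686706543), 1.5675114393234253) hole yaw 4.4469210109226225
top11.npz 195 ((614.2562255859375, -91.2636489868164), (16.50118064880371, 33.475135803222656), 2.1150920391082764) hole yaw 2.0064282687268644
```

View pics/top11.png

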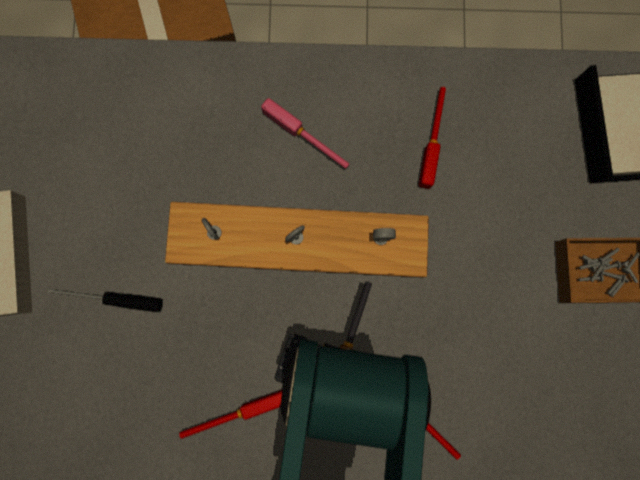

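View pics/scene11.png

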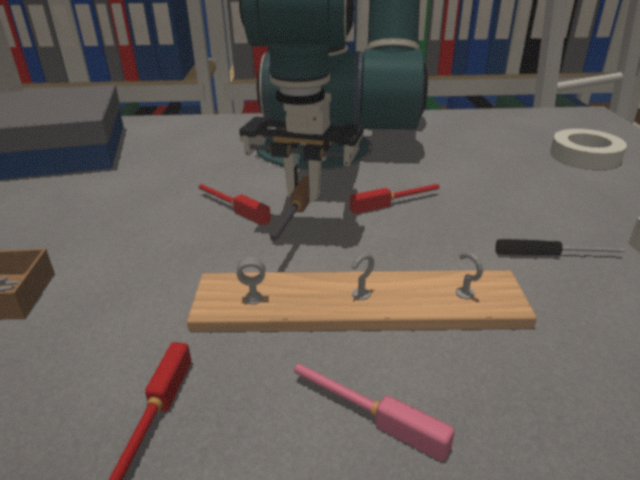

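```bash
python3 - <<'E'
from h import *
for k,g in [(5,-1.7),(6,-29.6),(7,-37.5),(8,-41.5),(9,-45.5),(10,-17.4)]:
    im,d,K,P=load(f"scene{k}.npz"); v,u=np.mgrid[200:300,215:345]; z=d[v,u].ravel()
    p=(P[:3,:3]@(np.linalg.inv(K)@np.stack([u.ravel(),v.ravel(),np.ones(z.size)])*z)).T+P[:3,3]
    rr=np.hypot(p[:,0]-.6138,p[:,1]+.0918)
    q=p[(z>0)&(p[:,2]>.06)&(p[:,2]<.076)&(rr<.066)&(rr>.027)]
    a=q[q[:,0]<.6138]; b=q[q[:,0]>.6138]
    w=a.mean(0)-b.mean(0); f=np.linalg.svd(a-a.mean(0),full_matrices=False)[2][0]; f=f*np.sign(f[0])
    print(k,g,len(a),len(b),"yaw across",np.degrees(np.arctan2(-w[1],-w[0])).round(1),"near part",np.degrees(np.arctan2(f[1],f[0])).round(1))
E
python3 ringyaw.py scene5.npz top5.npz scene6.npz
```

```text
5 -1.7 124 81 yaw across -1.6 near part -1.0
6 -29.6 172 87 yaw across -29.9 near part -28.6
7 -37.5 184 87 yaw across -37.9 near part -36.9
8 -41.5 187 85 yaw across -41.6 near part -40.7
9 -45.5 200 85 yaw across -45.3 near part -43.8
10 -17.4 148 86 yaw across -18.3 near part -18.1
scene5.npz 240 ((613.587890625, -93.26139831542969), (18.304555892944336, 32.958045959472656), 38.94706344604492) hole yaw 30.082033336930238
top5.npz 184 ((617.74658203125, -93.45817565917969), (25.39044761657715, 33.889991760253906), 61.48562240600586) hole yaw 39.466362030075544
scene6.npz 244 ((613.5811157226562, -92.37349700927734), (18.411142349243164, 32.841590881347656), 10.144600868225098) hole yaw 10.385632458442515
```

The eye's hole now reads 2° from the top view, and it hasn't moved since it stalled (scene estimates 3.8–5.9°). Top view: bar out, tip at (364,285), ring at (383,236). Now returning the bar to its original clear spot, turning it parallel to the rail.

{"method": "step_arm", "body": {
  "deltas": [
    {"gripper":0,"tx":0.0033,"ty":0.0016,"tz":0,"rx":0,"ry":0,"rz":0.113},
    {"gripper":0,"tx":0.0033,"ty":0.0016,"tz":0,"rx":0,"ry":0,"rz":0.113},
    {"gripper":0,"tx":0.0033,"ty":0.0016,"tz":0,"rx":0,"ry":0,"rz":0.113},
    {"gripper":0,"tx":0.0033,"ty":0.0016,"tz":0,"rx":0,"ry":0,"rz":0.113},
    {"gripper":0,"tx":0.0033,"ty":0.0016,"tz":0,"rx":0,"ry":0,"rz":0.113},
    {"gripper":0,"tx":0.0033,"ty":0.0016,"tz":0,"rx":0,"ry":0,"rz":0.113},
    {"gripper":0,"tx":0.0033,"ty":0.0016,"tz":0,"rx":0,"ry":0,"rz":0.113},
    {"gripper":0,"tx":0.0033,"ty":0.0016,"tz":0,"rx":0,"ry":0,"rz":0.113}
  ]
}}

```text
time: 13.15
ee_pos: [0.4167, -0.0094, 0.0758]
tcp_rot: [1.879, 0.582, -1.878]
wrist_force: [-0.7, -0.2, -2.5]
finger_gap: 0.0236
```

{"method": "step_arm", "body": {
  "deltas": [
    {"gripper":0,"tx":0.0033,"ty":0.0016,"tz":0,"rx":0,"ry":0,"rz":0.113},
    {"gripper":0,"tx":0.0033,"ty":0.0016,"tz":0,"rx":0,"ry":0,"rz":0.113},
    {"gripper":0,"tx":0.0033,"ty":0.0016,"tz":0,"rx":0,"ry":0,"rz":0.113},
    {"gripper":0,"tx":0.0033,"ty":0.0016,"tz":0,"rx":0,"ry":0,"rz":0.113},
    {"gripper":0,"tx":0.0033,"ty":0.0016,"tz":0,"rx":0,"ry":0,"rz":0.113},
    {"gripper":0,"tx":0.0033,"ty":0.0016,"tz":0,"rx":0,"ry":0,"rz":0.113},
    {"gripper":0,"tx":0,"ty":0,"tz":0,"rx":0,"ry":0,"rz":0},
    {"gripper":0,"tx":0,"ty":0,"tz":0,"rx":0,"ry":0,"rz":0}
  ]
}}

```text
time: 13.82
ee_pos: [0.4361, 0.0002, 0.0756]
tcp_rot: [1.426, 1.052, -1.426]
wrist_force: [0.4, 0.1, -2.1]
finger_gap: 0.024
```

```bash
python3 -c "
from st import *
state(); snap('scene','scene12')
s=cv2.imread('pics/scene12.png')[170:300,180:460]; cv2.imwrite('pics/s12.png',cv2.resize(s,None,fx=2.8,fy=2.8))"
```

```text
t 13.82 pos [4.361e-01 2.000e-04 7.560e-02] jaw yaw -17.15 down [-0. -0. -1.] F [ 0.4  0.1 -2.1] m [-0.11  0.09 -0.04] gap 0.024 q [-0.06 -0.34  2.13 -0.    1.36  0.24]
```

View pics/s12.png

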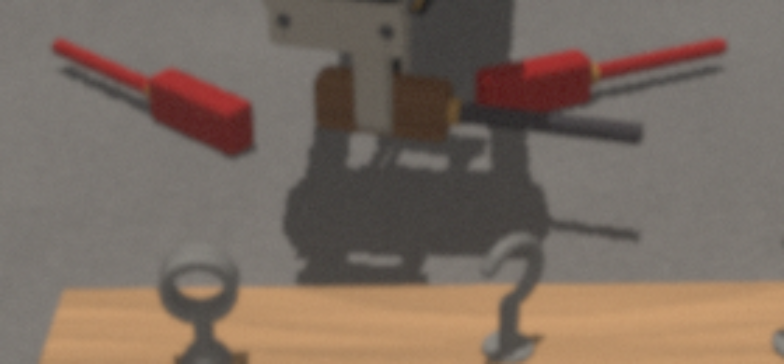

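The bar is level above its clear spot. Lowering gently to the grasp height.

{"method": "step_arm", "body": {
  "deltas": [
    {"gripper":0,"tx":0,"ty":0,"tz":-0.012,"rx":0,"ry":0,"rz":0},
    {"gripper":0,"tx":0,"ty":0,"tz":-0.012,"rx":0,"ry":0,"rz":0},
    {"gripper":0,"tx":0,"ty":0,"tz":-0.012,"rx":0,"ry":0,"rz":0},
    {"gripper":0,"tx":0,"ty":0,"tz":-0.008,"rx":0,"ry":0,"rz":0},
    {"gripper":0,"tx":0,"ty":0,"tz":-0.004,"rx":0,"ry":0,"rz":0},
    {"gripper":0,"tx":0,"ty":0,"tz":-0.001,"rx":0,"ry":0,"rz":0},
    {"gripper":0,"tx":0,"ty":0,"tz":-0.0005,"rx":0,"ry":0,"rz":0},
    {"gripper":0,"tx":0,"ty":0,"tz":0,"rx":0,"ry":0,"rz":0}
  ]
}}

```text
time: 14.53
ee_pos: [0.4356, 0.0001, 0.026]
tcp_rot: [1.423, 1.055, -1.423]
wrist_force: [0.1, -0.3, -2.3]
finger_gap: 0.0237
```

{"method": "step_arm", "body": {
  "deltas": [
    {"gripper":0,"tx":0,"ty":0,"tz":-0.0003,"rx":0,"ry":0,"rz":0},
    {"gripper":0,"tx":0,"ty":0,"tz":-0.0003,"rx":0,"ry":0,"rz":0},
    {"gripper":0,"tx":0,"ty":0,"tz":0,"rx":0,"ry":0,"rz":0},
    {"gripper":0,"tx":0,"ty":0,"tz":0,"rx":0,"ry":0,"rz":0},
    {"gripper":0,"tx":0,"ty":0,"tz":0,"rx":0,"ry":0,"rz":0},
    {"gripper":0,"tx":0,"ty":0,"tz":0,"rx":0,"ry":0,"rz":0},
    {"gripper":0,"tx":0,"ty":0,"tz":0,"rx":0,"ry":0,"rz":0},
    {"gripper":0,"tx":0,"ty":0,"tz":0,"rx":0,"ry":0,"rz":0}
  ]
}}

```text
time: 15.2
ee_pos: [0.4357, 0.0001, 0.0259]
tcp_rot: [1.423, 1.055, -1.423]
wrist_force: [-3.1, 0.2, 4.7]
finger_gap: 0.0236
```

Contact: force went from −2.3 to +4.7 N. Releasing, then lifting straight up.

{"method": "step_arm", "body": {
  "deltas": [
    {"gripper":0.4,"tx":0,"ty":0,"tz":0,"rx":0,"ry":0,"rz":0},
    {"gripper":0.7,"tx":0,"ty":0,"tz":0,"rx":0,"ry":0,"rz":0},
    {"gripper":0.7,"tx":0,"ty":0,"tz":0,"rx":0,"ry":0,"rz":0},
    {"gripper":0.7,"tx":0,"ty":0,"tz":0,"rx":0,"ry":0,"rz":0},
    {"gripper":0.7,"tx":0,"ty":0,"tz":0,"rx":0,"ry":0,"rz":0},
    {"gripper":0.7,"tx":0,"ty":0,"tz":0,"rx":0,"ry":0,"rz":0},
    {"gripper":0.7,"tx":0,"ty":0,"tz":0,"rx":0,"ry":0,"rz":0},
    {"gripper":0.7,"tx":0,"ty":0,"tz":0,"rx":0,"ry":0,"rz":0}
  ]
}}

```text
time: 15.87
ee_pos: [0.4356, 0.0001, 0.0255]
tcp_rot: [1.423, 1.055, -1.423]
wrist_force: [-0.1, 0.2, -0.1]
finger_gap: 0.0648
```

{"method": "step_arm", "body": {
  "deltas": [
    {"gripper":0.7,"tx":0,"ty":0,"tz":0.015,"rx":0,"ry":0,"rz":0},
    {"gripper":0.7,"tx":0,"ty":0,"tz":0.025,"rx":0,"ry":0,"rz":0},
    {"gripper":0.7,"tx":0,"ty":0,"tz":0.03,"rx":0,"ry":0,"rz":0},
    {"gripper":0.7,"tx":0,"ty":0,"tz":0.03,"rx":0,"ry":0,"rz":0},
    {"gripper":0.7,"tx":0,"ty":0,"tz":0.03,"rx":0,"ry":0,"rz":0},
    {"gripper":0.7,"tx":0,"ty":0,"tz":0.03,"rx":0,"ry":0,"rz":0},
    {"gripper":0.7,"tx":0,"ty":0,"tz":0.02,"rx":0,"ry":0,"rz":0},
    {"gripper":0.7,"tx":0,"ty":0,"tz":0,"rx":0,"ry":0,"rz":0}
  ]
}}

```text
time: 16.53
ee_pos: [0.4367, 0.0, 0.2101]
tcp_rot: [1.426, 1.051, -1.418]
wrist_force: [-0.3, -0.1, 1.1]
finger_gap: 0.0655
```

```bash
python3 look.py 13; python3 ringyaw.py scene13.npz top13.npz
python3 - <<'E'
from h import *
im,d,K,P=load("scene13.npz"); v,u=np.mgrid[205:260,285:410]; z=d[v,u].ravel()
p=(P[:3,:3]@(np.linalg.inv(K)@np.stack([u.ravel(),v.ravel(),np.ones(z.size)])*z)).T+P[:3,3]
q=p[(z>0)&(p[:,2]>.012)&(p[:,2]<.06)&(p[:,0]>.4)]; print("bar zmax",np.percentile(q[:,2],99),cv2.minAreaRect((q[:,:2]*1000).astype(np.float32)))
r=q[q[:,1]>.06]; print("rod z",np.percentile(r[:,2],[5,50,95]))
E
```

```text
t 16.53 pos [0.4367 0.     0.2101] jaw yaw -16.9 down [ 0.006 -0.    -1.   ] F [-0.3 -0.1  1.1] m [-0.13  0.1   0.03] gap 0.0655 q [-0.06 -0.42  1.96  0.    1.59  0.24]
scene13.npz 245 ((613.7830810546875, -92.20071411132812), (18.01358985900879, 33.8709716796875), 1.0139878988265991) hole yaw 5.693665015448332
top13.npz 198 ((614.2097778320312, -91.12509155273438), (16.65357208251953, 33.78397750854492), 1.6549570560455322) hole yaw 1.7749232294276993
bar zmax 0.0352780235179332 ((452.7870178222656, 51.902462005615234), (189.9095916748047, 28.555458068847656), 73.66212463378906)
rod z [0.01398993 0.02028692 0.02340828]
```

View pics/scene13.png

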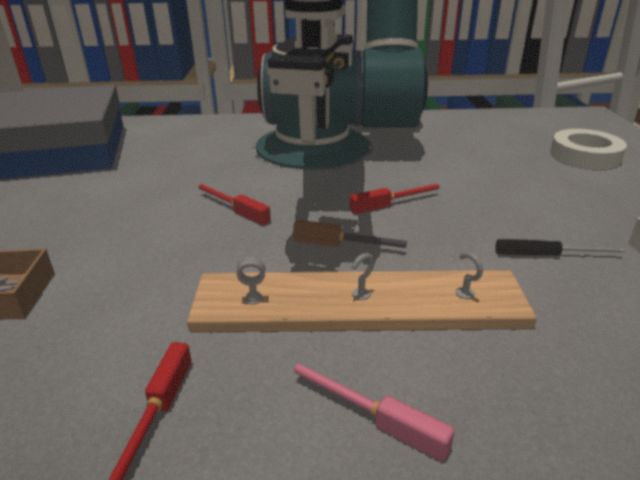

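The bar lies flat on the bench (handle (318,233), rod end (404,244)), the gripper is clear above it, and the ring at (251,271) faces square across the rail.

```bash
python3 -c "
from cell import bot
print(bot.hand_in())"
```

```text
the job is handed in; nothing more can be done
None
```

I screwed the loose eye home with the brown-handled bar, drew the bar out, laid it back on the bench where it started, and handed the job in at about 17 s. No verdict came back.

**Checks at the end**
- **Eye:** from above, its hole reads about 2°, against −1.7° for square across the rail. It started at about 58°. It stopped turning over the last 8° of the swing while the twisting moment rose, and it did not turn back when I drew the bar out.
- **Bar:** it lies flat, with the handle top at about 35 mm and the rod top at about 23 mm. It is off the rail and well clear of the ring.
- **Robot:** the gripper is open and about 0.2 m above the bench. Readings between moves showed only a few newtons at the wrist.

**Disagreements**
- **Hole angle:** the scene camera reads 4–6° instead of 2°. Both are within the ±9° allowed for home.
- **Rod lead:** at the stop the rod led the ring by about 45°, more than the 35° stated. I put this down to give in the contact.
- **Refused moves:** my first three move calls were refused because the rows lacked some keys. Nothing moved.

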